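# Tip the grinding balls into the jar

## Robot

A 6-joint arm with a two-finger parallel gripper is mounted at the origin on the work surface. World frame = base frame: x ahead of the robot, y to its left, z up, the work surface at z = 0. Lengths are in mm, angles in rad, forces in N, time in s.
With the tool pointing down it reaches from about 375 to 900 mm from the base axis. Payload 3.1 kg.
Tool frame: the origin (TCP) lies at the very end of the fingers, on their centre line; the grasp point (between the pads) lies 19 mm behind it; z points along the fingers, y is the line along which they close (so a half turn about z gives the same grasp; the last joint's range is limited). The gripper opens to 85 mm and grips with 20 to 120 N. Pads are 22 mm wide; open, the fingers measure 114 mm over their backs; the gripper's body (76 mm by 85 mm) begins 54 mm behind the grasp point. The pads swing forward as they close: fully open they stand 13 mm farther back than shut.
Start: joints at [-1.315, 0.527, 1.433, -0, 1.181, -0.178], TCP at [263.287, -566.813, 195.61] pointing down, gripper open.
Joint ranges: [-3.08, 3.08], [-0.75, 2.2], [0.22, 2.44], [-1.43, 4.57], [0, 2.65], [-2.85, 2.85]. Speed limits (rad/s): [2.79, 2.79, 3.14, 3.14, 3.14, 3.14].

## Interface

Orientations are given as a unit quaternion [x, y, z, w].
In Python, from cell import sense, capture, sign_off gives the robot as it stands.
- The arm moves only by the tool send_rows, never from a script. Its argument "moves" is a list of rows, each a list of 6 numbers: the shift along the tool's x, y, z in units of 30 mm (1.0 is 30 mm), then the turn, a rotation vector about the tool's x, y, z in units of 5 degrees (1.0 is 5 degrees). In form: [[tx, ty, tz, rx, ry, rz], ...]. A call has 1 to 5 rows; each row is the pose to reach, as a shift and turn from the pose commanded when the call began, along the tool's axes at that moment; what a row does not reach only later rows make up. A row lasts 1/12 s, in which the tool goes at most 41.7 mm and 7.16 degrees, less where a joint would pass 70% of its speed; a pose out of reach is approached as far as the arm can. A call with a gripper value outside its range is refused whole. "gripper" is the finger opening in mm, from 0 to 85.4, set as the call begins (left out, the last holds). The fingers move at their own pace and stop on an object; the grip force is fixed at half the most. Time passes only in rows, so rows that repeat a pose let the fingers close. It gives the time, the measured TCP pose, the force, the opening and the grip force at its end, in the units of the state.
- sense(): the state, without advancing time (a new reading comes with each control period).
- capture(name): name is "scene" or "top"; returns a dict with "img" (420x560x3 uint8, red, green, blue), "intrinsics" (3x3 intrinsics, pixels), "view" (4x4, takes a point from world to camera coordinates). Camera axes: x right, y down, z forward; pixel columns grow to the right and rows downward; lengths in mm; the calibration is good to about 2 mm. A picture is of the moment at which its call begins. There is no depth.
- sign_off(): hands the job in; it is judged then, once.
The state is a dict: "t": time; "joint_pos": joint angles; "joint_velocities": joint speeds; "joint_torque": joint torques, N m; "eef_pos": TCP position; "tcp_rot": TCP orientation; "force": force on the tool from outside, world axes, zero at the start; "ft_torque": the same for the moment, N m; "opening": opening from 0.0 (shut) to 1.0 (fully open); "finger_force": force on a finger pad.
Only numpy, scipy, OpenCV 4.12 (cv2) and the standard library are available. Lean on these libraries where they do the work, as an engineer would, in place of code of your own. Each camera call takes 0.05 s, during which the arm holds its last target. There are 200 camera calls.

## Task

Hold the orange lock tab down and slide the carriage along until the white jar stands squarely under the spout of the blue tray. Then push the orange tilt bar so that the tray tips over its notch corner and all five steel balls run into the jar, and let the tray down again gently, held back all the way rather than dropped, until it lies level on its rest. Spill no ball and leave the other things on the bench where they are.

Things in the scene. Friction and masses are not known exactly. Their poses are not given: they have to be found in the camera images.
- slide: aluminium locking slide fixed to the bench, 460 mm long; origin on the bench under its centre line; its y axis is the direction in which the jar carriage travels, its x axis points level across the slide, away from the tray; the jar always rides with its centre over the line x = 0
- jar (a joint): travel of the jar carriage along the slide's +y, m: about 0 at the start (parked), up to 0.20. A steel comb of 16 mm pitch locks it (2 mm play each way) unless the orange lock tab is held down; then about 2 N moves it. Let go, the tab springs up into a comb gap, or stays partly down under a comb tooth, which does no harm
- jar_mouth (a point): centre of the open mouth of the white grinding jar on the carriage; jar 94 mm outside, 86 mm inside, rim 95 mm above the bench, inner floor 40 mm above the bench. The jar is fixed to the carriage
- tab_top (a point): centre of the top of the orange lock tab on the carriage, 62 mm above the bench when up; 52 mm across the slide, 40 mm along it, 82 mm from the jar's centre towards the slide's -y. Grey carriage cheeks stand along the slide, their faces 25 to 27 mm either side of this point, for a finger to push on: the one next to the jar rises 18 mm above the tab, the other 1 mm
- tab (a joint): how far the lock tab is pressed down, m: 0 up (locked), 0.009 fully down; free to slide from about 0.007. Spring: 3 N at the start of the stroke, 6.5 N at its end
- stand: fixed steel stand of the blue tilting tray; origin on the bench below the tray's pivot; same yaw as the slide, x axis from the pivot to the spout and the slide. The tray is a 150 mm square sheet, its diagonal along x, rim 18 mm, reaching 185 mm behind the pivot and 106 mm to each side (widest 79 mm behind it); spout 54 mm wide, ending 36 mm ahead of the pivot
- pivot (a point): point on the tray's pivot axis at the notch corner, 120 mm above the bench; the axis is level, along the stand's y. The two pivot posts stand 50 mm either side
- tray (a joint): tilt of the blue tray about its notch corner, rad: 0 level on its rest, up to 0.62 nose down. It falls back by its own weight unless held (about 3 to 4 N at the bar holds it). The balls start to roll somewhere between 0.15 and 0.35 rad
- tilt_bar (a point): middle of the orange tilt bar, level, round, 14 mm thick, 86 mm long (along the stand's y), carried over the spout by two thin arms rigid with the tray. Pushing it towards the slide (stand's +x) tips the tray: at tray angle a the bar lies 120*sin(a-0.30) mm ahead of (stand's +x) and 120*cos(a-0.30) mm above the pivot, so 35 mm behind it when level
- spout_drop (a point): point fixed on the stand over the slide's centre line, 62 mm ahead of the pivot and 95 mm above the bench: the jar's mouth belongs here
- ball1_center (a point): centre of a steel grinding ball, 17 mm across, about 20 g, lying loose on the tray
- ball2_center (a point): centre of a steel grinding ball, 17 mm across, about 20 g, lying loose on the tray
- ball3_center (a point): centre of a steel grinding ball, 17 mm across, about 20 g, lying loose on the tray
- ball4_center (a point): centre of a steel grinding ball, 17 mm across, about 20 g, lying loose on the tray
- ball5_center (a point): centre of a steel grinding ball, 17 mm across, about 20 g, lying loose on the tray
- jar_lid: white jar lid, a disc 100 mm across with a small knob, 38 mm tall; bystander, origin at the centre of its underside
- bottle: white bottle with a blue cap, 60 mm across, 130 mm tall; bystander, origin at the centre of its underside
- beaker: clear glass beaker, 68 mm across, 85 mm tall; bystander, origin at the centre of its underside
- vial: small amber glass jar with a black cap, 32 mm across, 55 mm tall; bystander, origin at the centre of its underside
- spatula: hand spatula 200 mm long, lying flat; bystander, origin under its middle
- tape: blue ring-shaped roll core, 90 mm across, 22 mm tall; bystander, origin at the centre of its underside

How it is judged (in metres and radians):
On the way, in this order (a step that is already met when the one before it is completed fails the run):
1. the jar stands still under the spout, all balls still on the tray (horizontal distance between jar_mouth and spout_drop below 0.015 m and velocity of joint jar between -0.02 and 0.02 m/s and height (world z) of each of ball1_center, ball2_center, ball3_center, ball4_center, ball5_center above 0.11 m), for 0.2 s.
2. all five balls are in the jar (horizontal distance between each of ball1_center, ball2_center, ball3_center, ball4_center, ball5_center and jar_mouth below 0.045 m and height (world z) of each of ball1_center, ball2_center, ball3_center, ball4_center, ball5_center below 0.085 m), for 0.2 s.
At the end, for the whole second after the job is handed in: All five balls lie at rest in the jar, the jar stands within 15 mm of the point under the spout, and the tray is back level on its rest (tilt under 0.03 rad) (all of step 2 and horizontal distance between jar_mouth and spout_drop below 0.015 m and value of joint tray below 0.03 rad and linear speed of each of ball1, ball2, ball3, ball4, ball5 below 0.05 m/s); the robot touches nothing.
It fails at once if a ball falls beside the jar (height (world z) of any of ball1_center, ball2_center, ball3_center, ball4_center, ball5_center below 0.035 m).
It fails at once if the tray is dropped back (falls faster than 3 rad/s) (velocity of joint tray below -3 rad/s).
It fails at once if a bystander is moved by more than 30 mm or knocked over (distance of any of jar_lid, bottle, beaker, vial, spatula, tape from where it was at the start of the episode above 0.03 m or angle between any of jar_lid, bottle, beaker, vial, tape's own z axis and vertical above 0.5 rad).
It also fails if it takes over 54 s, if anything falls off the work surface, if the arm or the gripper's body presses on something with over 40 N, if the wrist force passes 120 N, or if a joint passes its speed limit or range.

## Working session

There is one attempt and no reset: what is moved stays moved. The work goes in short steps, Python scripts to look and compute and a tool call to move; the robot and the scene stay as the last step left them, time stands still between calls to the robot, and variables do not carry over. Pictures are saved under pics/ and viewed, at most 10 in all, crops included, and the job is handed in when it is done.

Besides the shell and the picture viewer there is one more tool, called after "Call:" as name(argument=value, ...) on one line, values as JSON. send_rows: Moves the arm, as the interface text tells. Its arguments: {"type":"object","properties":{"moves":{"type":"array"},"gripper":{"type":"number"}},"required":["moves"]}

```bash
mkdir -p pics
cat > h.py <<'E'
import numpy as np, cv2
from cell import sense, capture, sign_off
def save(n,f):
    c=capture(n); cv2.imwrite(f,c["img"][:,:,::-1]); np.savez(f[:-4],**c); return c
def ray(c,u,v,z):
    K,V=np.array(c["intrinsics"]),np.array(c["view"])
    R,t=V[:3,:3],V[:3,3]; o=-R.T@t; d=R.T@np.linalg.inv(K)@[u,v,1]
    return o+d*(z-o[2])/d[2]
def proj(c,p):
    K,V=np.array(c["intrinsics"]),np.array(c["view"])
    q=K@(V[:3,:3]@p+V[:3,3]); return q[:2]/q[2]
E
python3 - <<'E'
from h import *
for n in("scene","top"):
    c=save(n,f"pics/{n}0.png"); 
    hsv=cv2.cvtColor(c["img"],cv2.COLOR_RGB2HSV)
    for nm,lo,hi in(("orange",(5,150,120),(20,255,255)),("blue",(95,120,60),(125,255,255))):
        m=cv2.inRange(hsv,lo,hi); k,_,s,ce=cv2.connectedComponentsWithStats(m)
        for i in range(1,k):
            if s[i][4]>25: print(n,nm,s[i],ce[i].round(1))
print(sense())
E
```

```text
scene orange [ 268    0   39   81 1429] [288.1  55.6]
scene orange [196  14  17   5  34] [203.9  15.6]
scene orange [175  19  13   5  27] [181.   21.1]
scene orange [67 43 22  7 51] [77.4 45.9]
scene orange [254 163  29  16 127] [268.5 170.4]
scene orange [212 292  29  21 337] [225.7 302.2]
scene blue [304 164   9   9  63] [308.4 167.6]
scene blue [224 183  39  33 731] [242.4 202.2]
scene blue [261 189  38  40 691] [277.8 207.1]
scene blue [422 266  14  20  65] [429.9 274.7]
scene blue [391 270  89  64 966] [440.4 301.4]
scene blue [ 76 294  41  34 542] [ 96.4 310.4]
top orange [359 175  16  19 273] [366.4 184.3]
top orange [258 223  39   5 191] [277.4 225. ]
top blue [189  71  73  38 901] [227.8  93.7]
top blue [264 200  28  22 509] [277.9 211. ]
top blue [ 236  224   85   66 2908] [278.3 251.8]
top blue [423 252  34  33 239] [439.  267.9]
top blue [184 258  11  10  93] [189.2 262.6]
{'t': 0.1, 'joint_pos': array([-1.31449577e+00,  5.28395023e-01,  1.43375082e+00,  4.55517480e-06,
        1.18142509e+00, -1.78517820e-01]), 'joint_velocities': array([ 0.00012605,  0.0001076 , -0.0027365 ,  0.00144396,  0.00177066,
       -0.00087746]), 'joint_torque': array([-3.85066651e-04, -4.43304527e+01, -1.78586680e+01, -2.45695792e-04,
        3.86085041e-03, -4.28562188e-06]), 'eef_pos': array([ 263.11422595, -566.13788573,  194.72557373]), 'tcp_rot': array([ 9.76459275e-01,  2.15699575e-01, -3.63546606e-05, -9.88474098e-04]), 'force': array([ 1.0160751 , -1.37877655,  0.43869483]), 'ft_torque': array([ 0.04605749, -0.01672051, -0.04285135]), 'finger_force': 0.0, 'opening': 0.9990163650289746}
```

View pics/scene0.png

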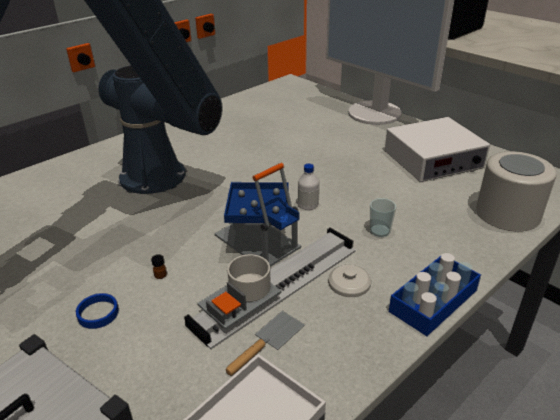

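View pics/top0.png

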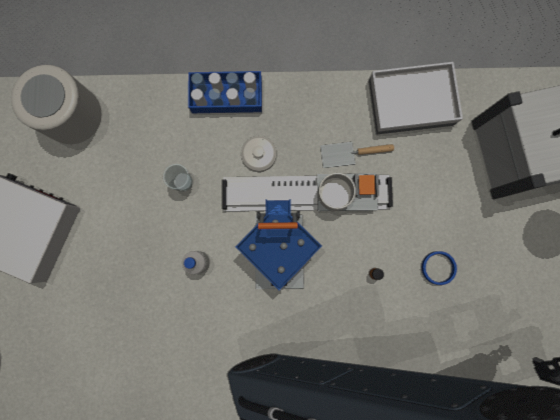

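The scene picture shows the tray with its tilt bar at (268,170) and the tab at (226,302). In the top picture the tab is at (366,184), the jar at (337,191) and the bar at (277,225). The jar has to travel to the left in the top picture.

Run:
```python
from h import *
T=dict(np.load("pics/top0.npz")); S=dict(np.load("pics/scene0.npz"))
np.set_printoptions(precision=1,suppress=True)
def comp(c,lo,hi,box,close=0):
    hsv=cv2.cvtColor(c["img"],cv2.COLOR_RGB2HSV); m=cv2.inRange(hsv,lo,hi)
    z=np.zeros_like(m); x,y,w,h=box; z[y:y+h,x:x+w]=m[y:y+h,x:x+w]; 
    return z
lo,hi=(5,130,90),(20,255,255)
for n,z,b,c in(("tabtop",62,(350,165,40,40),T),("bar",235,(250,215,60,20),T),("tabscene",62,(200,285,50,35),S),("barscene",235,(245,155,50,30),S)):
    m=comp(c,lo,hi,b); p=cv2.findNonZero(m); r=cv2.minAreaRect(p)
    pts=cv2.boxPoints(r); print(n,r,ray(c,*r[0],z)); print(np.array([ray(c,*q,z)[:2] for q in pts]))
# blue tray corners, top
m=comp(T,(95,120,60),(125,255,255),(230,195,100,100)); m=cv2.morphologyEx(m,cv2.MORPH_CLOSE,np.ones((7,7)))
k=max(cv2.findContours(m,0,2)[0],key=cv2.contourArea)[:,0]
for nm,i in(("L",k[:,0].argmin()),("R",k[:,0].argmax()),("rear",k[:,1].argmax()),("front",k[:,1].argmin())): print(nm,k[i],ray(T,*k[i],138 if nm!="front" else 125))
# slide ends & jar
for u,v in((222,193),(391,193)): print("slide end",ray(T,u,v,20))
print("jar",ray(T,337,191,95)); print("camT",-T["view"][:3,:3].T@T["view"][:3,3])
for n,u,v,z in(("lid",259,154,20),("bottle",195,263,100),("beaker",178,180,50),("vial",376,274,50)): print(n,ray(T,u,v,z))
g=cv2.resize(T["img"][160:300,215:400],None,fx=4,fy=4,interpolation=cv2.INTER_CUBIC); cv2.imwrite("pics/crop.png",g[:,:,::-1])
```

```text
tabtop ((366.5, 184.5), (19.0, 15.0), 90.0) [ 657.8 -216.4   62. ]
[[ 683.4 -197.5]
 [ 682.9 -236.9]
 [ 632.3 -235.2]
 [ 632.9 -195.9]]
bar ((277.0043640136719, 225.14048767089844), (5.40361213684082, 38.10639953613281), 88.21009063720703) [541.6  17.7 235. ]
[[546.9  60.2]
 [548.4 -24.5]
 [536.4 -24.7]
 [534.8  59.9]]
tabscene ((225.5491485595703, 302.0409851074219), (24.711118698120117, 17.541051864624023), 39.80556869506836) [ 658.6 -217.8   62. ]
[[ 633.5 -238.8]
 [ 617.2 -196. ]
 [ 683.5 -196.9]
 [ 697.3 -238.2]]
barscene ((268.3327331542969, 171.19871520996094), (5.546143531799316, 31.815086364746094), 64.53665161132812) [539.8  18.6 235. ]
[[529.1 -19.8]
 [529.3  70.3]
 [550.6  57.9]
 [549.6 -30.4]]
L [236 246] [498.9 119.4 138. ]
R [320 246] [496.4 -84.6 138. ]
rear [278 289] [394.6  18.5 138. ]
front [298 224] [551.5 -32.5 125. ]
slide end [646.7 170.2  20. ]
slide end [ 640.2 -290.    20. ]
jar [ 636.8 -134.5   95. ]
camT [ 472.5    3.  1217.7]
lid [753.7  68.2  20. ]
bottle [458.6 226.7 100. ]
beaker [679.1 284.   50. ]
vial [ 424.  -235.6   50. ]
```

View pics/crop.png

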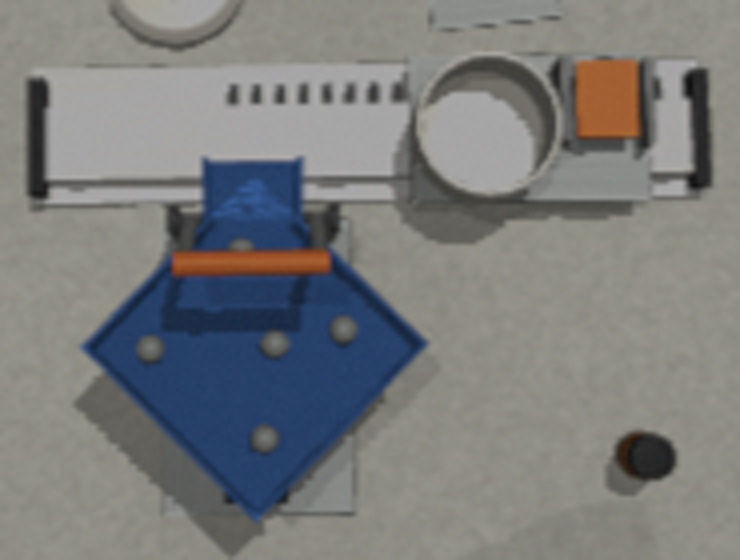

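Measured, in world axes:

| Thing | Position |
|---|---|
| Tab | about (658, -217) |
| Jar | about (637, -134.5) |
| Spout drop | about (638, 17) |
| Bar | about (541, 18, 235) |

The yaw is about -0.012 and the jar has to travel about 152 mm. I'm now moving towards the tab, shutting the fingers and squaring the tool.

Call:
send_rows(moves=[[1.28,-0.38,0,0,0,1.02],[2.56,-0.77,0,0,0,2.04],[3.84,-1.15,0,0,0,3.06],[5.12,-1.53,0,0,0,4.08],[6.4,-1.92,0,0,0,5.1]], gripper=0)

```text
t: 0.52
eef_pos: [414.0, -432.1, 195.1]
tcp_rot: [1.0, -0.008, -0.0, -0.0]
force: [0.8, -0.2, -1.0]
opening: 0.295
finger_force: 0.0
```

Call:
send_rows(moves=[[1.02,-0.9,0,0,0,0],[2.04,-1.8,0,0,0,0],[3.06,-2.7,0,0,0,0],[4.08,-3.6,0,0,0,0],[5.1,-4.5,0,0,0,0]])

```text
t: 0.93
eef_pos: [568.5, -298.5, 195.1]
tcp_rot: [1.0, -0.005, -0.0, -0.0]
force: [1.1, -0.7, 0.4]
opening: -0.001
finger_force: 0.0
```

```bash
python3 -c "
from h import *
s=sense(); print(s['t'],s['eef_pos'],s['tcp_rot'],s['opening'],s['joint_pos'])"
```

```text
0.9333 [ 568.52158427 -298.45027537  195.13508192] [ 9.99986845e-01 -5.10152171e-03 -4.44183457e-04 -2.96600507e-04] -0.0010668448051440705 [-6.57122739e-01  5.51983330e-01  1.38670213e+00 -7.23586549e-05
  1.20397327e+00  9.23902664e-01]
```

Call:
send_rows(moves=[[1,-0.93,0,0,0,0],[2,-1.86,0,0,0,0],[2.96,-2.75,0,0,0,0],[2.96,-2.75,1.2,0,0,0],[2.96,-2.75,2.4,0,0,0]])

```text
t: 1.35
eef_pos: [661.2, -217.0, 125.2]
tcp_rot: [1.0, -0.003, 0.003, 0.002]
force: [-1.0, -0.6, -0.9]
opening: -0.004
finger_force: 0.0
```

Run:
```python
from h import *
a=save("top","pics/t1.png"); b=save("scene","pics/s1.png")
g=np.hstack([cv2.resize(a["img"][150:290,250:400],(400,373)),cv2.resize(b["img"][220:350,170:310],(400,373))])
cv2.imwrite("pics/m1.png",g[:,:,::-1]); s=sense(); print(s['t'],s['eef_pos'],s['force'])
```

```text
1.45 [ 652.21869519 -215.05509021  116.25917365] [-0.93678438  0.22181841 -0.93579462]
```

View pics/m1.png

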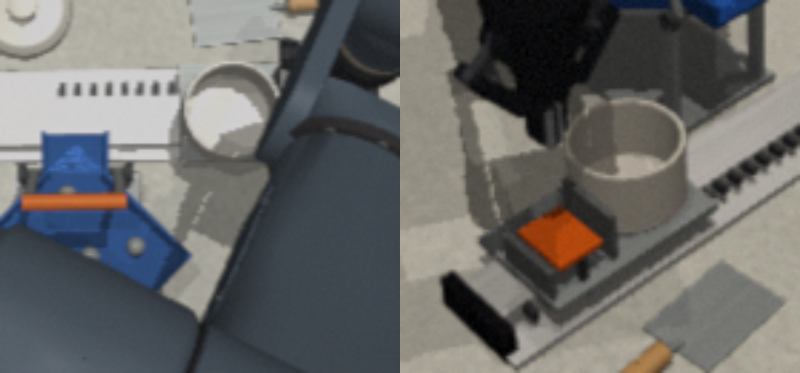

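The shut fingers are above the carriage (scene crop, about (545,130)). The jar-side cheek stands between the tab and the jar. I'll settle first and then go down.

Call:
send_rows(moves=[[0,0,0,0,0,0],[0,0,0.4,0,0,0],[0,0,0.8,0,0,0],[0,0,0.8,0,0,0],[0,0,0.8,0,0,0]])

```text
t: 1.87
eef_pos: [656.8, -219.1, 99.6]
tcp_rot: [1.0, -0.005, -0.0, -0.0]
force: [0.1, -0.4, -0.3]
opening: -0.005
finger_force: 0.0
```

Call:
send_rows(moves=[[0,-0.07,0.4,0,0,0],[0,-0.07,0.8,0,0,0],[0,-0.07,1.1,0,0,0],[0,-0.07,1.1,0,0,0],[0,-0.07,1.1,0,0,0]])

```text
t: 2.28
eef_pos: [656.4, -216.1, 65.2]
tcp_rot: [1.0, -0.005, -0.001, -0.001]
force: [0.3, 0.0, 0.4]
opening: 0.003
finger_force: 0.0
```

Call:
send_rows(moves=[[0,0,0.1,0,0,0],[0,0,0.2,0,0,0],[0,0,0.3,0,0,0],[0,0,0.43,0,0,0],[0,0,0.43,0,0,0]])

```text
t: 2.7
eef_pos: [656.7, -216.3, 52.9]
tcp_rot: [1.0, -0.005, -0.001, -0.0]
force: [-0.2, 0.5, -1.1]
opening: -0.001
finger_force: 0.0
```

Run:
```python
from h import *
a=save("top","pics/t2.png"); b=save("scene","pics/s2.png")
g=np.hstack([cv2.resize(a["img"][150:290,250:400],(400,373)),cv2.resize(b["img"][220:350,170:310],(400,373))])
cv2.imwrite("pics/m2.png",g[:,:,::-1]); s=sense(); print(s['t'],s['eef_pos'],s['force'],s['ft_torque'])
print(proj(b,np.array([656.7,-216.3,62])))
```

```text
2.8 [ 657.04439563 -216.5152449    53.48042157] [-0.48111229 -0.2151633   0.58043041] [0.04106641 0.0323168  0.02449505]
[225.55432766 301.23738626]
```

View pics/m2.png

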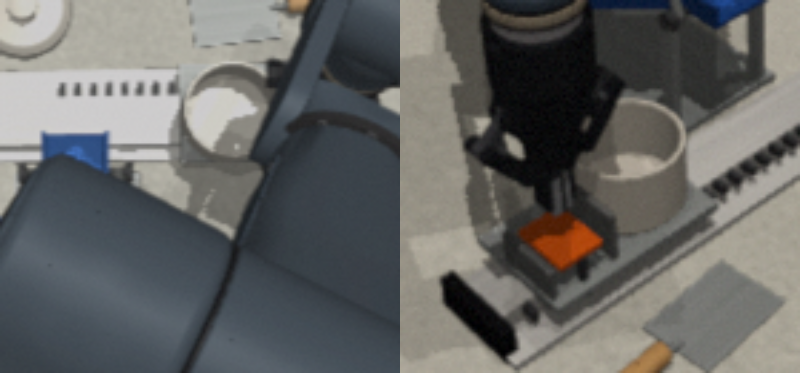

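The fingertips show at about (560,212) in the crop, short of the tab centre at (560,240), and no force is felt. I'll check the tip pixel against the projected TCP in both pictures.

Run:
```python
from h import *
b=dict(np.load("pics/s1.npz")); c=dict(np.load("pics/s2.npz")); 
print("s1",proj(b,np.array([652.2,-215.1,116.3])),proj(b,np.array([658,-217,125])))
for p in([657,-216.5,53.5],[657,-216.5,73.5],[637,-216.5,53.5],[657,-201,53.5]): print(p,proj(c,np.array(p)))
d=np.abs(c["img"].astype(int)-dict(np.load("pics/scene0.npz"))["img"]).sum(2)
g=c["img"][270:325,200:260]; cv2.imwrite("pics/z.png",cv2.resize(g,(660,605)[:2],interpolation=cv2.INTER_NEAREST)[:600,:,::-1])
```

```text
s1 [222.68532034 280.86043522] [223.36757475 279.5211203 ]
[657, -216.5, 53.5] [225.86807584 304.23986428]
[657, -216.5, 73.5] [225.15771834 297.41512399]
[637, -216.5, 53.5] [220.10140693 299.43987358]
[657, -201, 53.5] [231.5434213  300.64655402]
```

View pics/z.png

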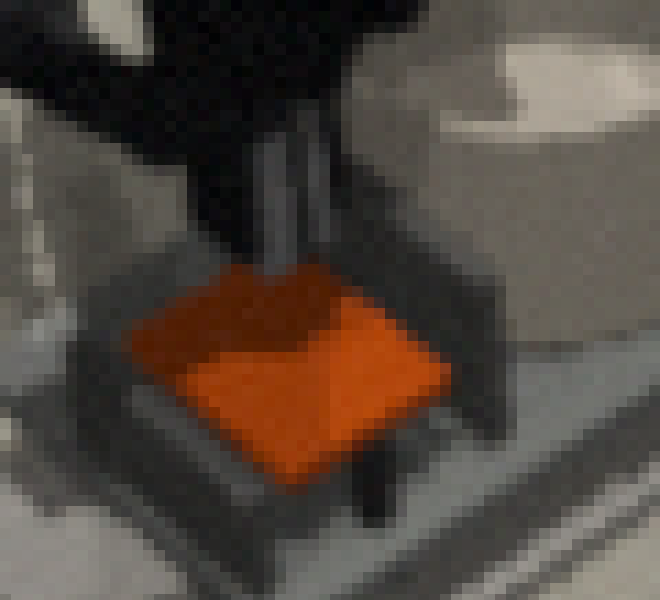

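The tips project about 10 px too high, so they are really some 25-30 mm above the reported TCP. The missing contact force agrees with that. I'll feel down in small steps.

Call:
send_rows(moves=[[0,0,0.1,0,0,0],[0,0,0.2,0,0,0],[0,0,0.3,0,0,0],[0,0,0.4,0,0,0],[0,0,0.4,0,0,0]])

```text
t: 3.22
eef_pos: [656.6, -216.3, 40.7]
tcp_rot: [1.0, -0.005, -0.001, -0.0]
force: [-0.2, 0.6, -0.3]
opening: -0.001
finger_force: 0.0
```

Run:
```python
from h import *
s=sense(); print(s['t'],s['eef_pos'],s['force'],s['ft_torque'],s['joint_pos'],s['opening'])
c=save("scene","pics/s3.png");a=save("top","pics/t3.png")
# tip: lowest grey/dark pixel above orange
hsv=cv2.cvtColor(c["img"],cv2.COLOR_RGB2HSV); m=cv2.inRange(hsv,(3,150,50),(20,255,255))[285:320,205:245]
for r in m[::2]: print(''.join('#' if v else '.' for v in r))
```

```text
3.2167 [ 656.58532072 -216.30677076   40.74956152] [-0.15038076  0.55796495 -0.26958014] [-0.00984043 -0.00109503  0.04804506] [-4.79505923e-01  7.96339281e-01  1.36262260e+00 -9.71287600e-06
  9.84273656e-01  1.10159466e+00] -0.0007494252529414873
........................................
........................................
........................................
........................................
........................................
........................................
...........#####.........####...........
........###########..###########........
.......###########################......
........############################....
..........##########################....
.............####################.......
...............###############..........
.................##########.............
....................####................
........................................
........................................
........................................
```

Call:
send_rows(moves=[[0,0,0.1,0,0,0],[0,0,0.2,0,0,0],[0,0,0.2,0,0,0]])

```text
t: 3.57
eef_pos: [656.8, -216.3, 35.0]
tcp_rot: [1.0, -0.005, -0.001, -0.0]
force: [-0.6, 0.2, -0.1]
opening: 0.002
finger_force: 0.0
```

Call:
send_rows(moves=[[0,0,0.1,0,0,0],[0,0,0.17,0,0,0],[0,0,0.17,0,0,0]])

```text
t: 3.82
eef_pos: [656.8, -216.4, 30.0]
tcp_rot: [1.0, -0.005, -0.0, -0.0]
force: [0.2, 0.6, 0.4]
opening: 0.0
finger_force: 0.0
```

Run:
```python
from h import *
c=save("scene","pics/s4.png")
g=c["img"][210:330,150:290]; cv2.imwrite("pics/z4.png",cv2.resize(g,(700,600),interpolation=cv2.INTER_CUBIC)[:,:,::-1])
```

```text
(no output)
```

View pics/z4.png

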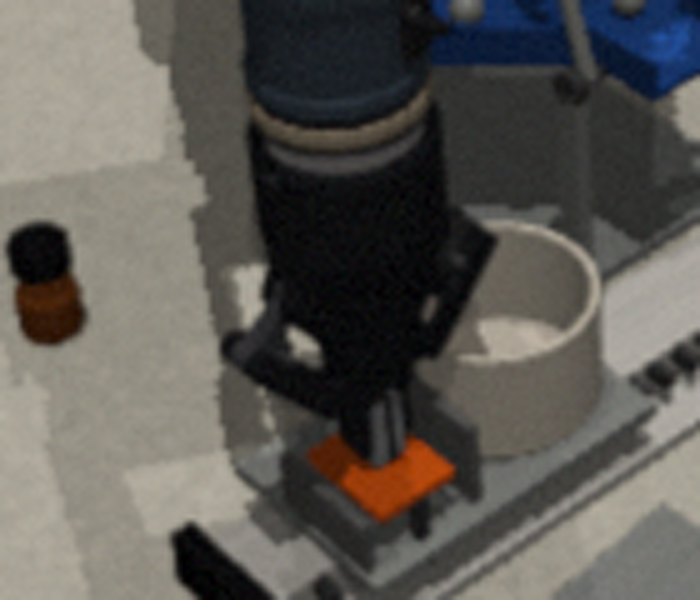

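The tip is now at about (227,303) px, which is just above the tab, so the offset is about 32 mm. The right-hand knuckle at about (236,281) sits close to the jar rim. I'll lift and lean the tool 25° away from the jar before pressing.

Call:
send_rows(moves=[[0,0,-0.7,0,0,0],[0,-0.15,-0.7,1.25,0,0],[0,-0.3,-0.7,2.5,0,0],[0,-0.45,-0.7,3.75,0,0],[0,-0.58,-0.7,5,0,0]])

```text
t: 4.28
eef_pos: [658.5, -199.4, 53.4]
tcp_rot: [0.976, -0.004, 0.003, -0.218]
force: [-0.8, 0.6, -1.1]
opening: -0.001
finger_force: 0.0
```

Run:
```python
from h import *
c=save("scene","pics/s5.png"); s=sense(); print(s['eef_pos'],s['tcp_rot'],s['force'])
from scipy.spatial.transform import Rotation as R
z=R.from_quat(s['tcp_rot']).as_matrix()[:,2]; print(z, s['eef_pos']-32*z)
g=c["img"][210:330,150:290]; cv2.imwrite("pics/z5.png",cv2.resize(g,(700,600),interpolation=cv2.INTER_CUBIC)[:,:,::-1])
```

```text
[ 657.24368455 -203.6401567    50.18956994] [ 0.97567446 -0.00699977  0.00209425 -0.21910262] [ 0.59235402 -2.97868937 -1.57691148]
[ 0.00715394  0.42751635 -0.90397931] [ 657.01475847 -217.32067977   79.1169079 ]
```

View pics/z5.png

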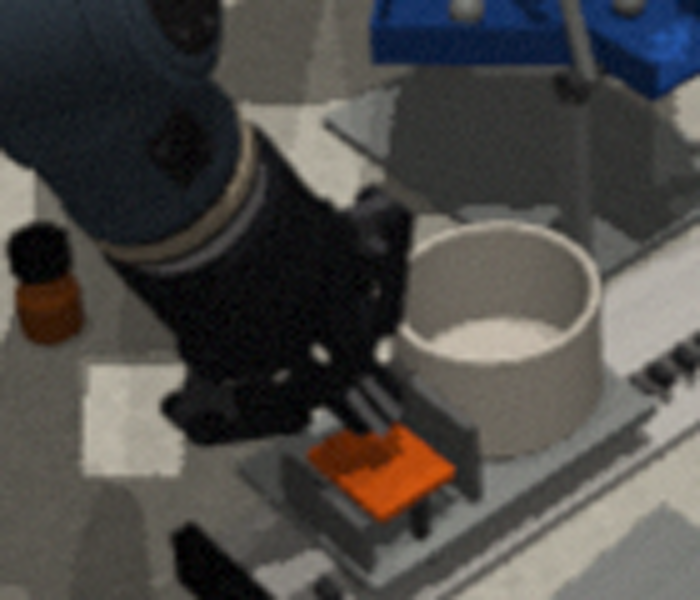

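The lean gives clear room to the jar, and the tip at about (390,420) is over the tab. I'll go down vertically and feel for the tab.

Call:
send_rows(moves=[[0,0.07,0.15,0,0,0],[0,0.14,0.3,0,0,0],[0,0.14,0.3,0,0,0]])

```text
t: 4.58
eef_pos: [656.5, -197.5, 40.6]
tcp_rot: [0.976, -0.005, -0.0, -0.216]
force: [0.2, 0.8, -0.2]
opening: 0.001
finger_force: 0.0
```

Call:
send_rows(moves=[[0,0.03,0.06,0,0,0],[0,0.06,0.12,0,0,0],[0,0.06,0.12,0,0,0]])

```text
t: 4.83
eef_pos: [657.4, -198.1, 37.7]
tcp_rot: [0.976, -0.004, 0.001, -0.216]
force: [-0.8, 0.7, -0.5]
opening: -0.0
finger_force: 0.0
```

Call:
send_rows(moves=[[0,0.03,0.06,0,0,0],[0,0.06,0.12,0,0,0],[0,0.06,0.12,0,0,0]])

```text
t: 5.08
eef_pos: [657.2, -199.1, 33.3]
tcp_rot: [0.976, -0.005, 0.001, -0.216]
force: [0.0, 0.6, -0.9]
opening: -0.002
finger_force: 0.0
```

Call:
send_rows(moves=[[0,0.03,0.06,0,0,0],[0,0.06,0.12,0,0,0],[0,0.06,0.12,0,0,0]])

```text
t: 5.33
eef_pos: [657.6, -199.5, 29.8]
tcp_rot: [0.976, -0.005, 0.001, -0.217]
force: [0.5, 0.7, 3.3]
opening: -0.0
finger_force: 1.7
```

Contact at 3.3 N, so the tab is at the start of its stroke. I'll press on through it.

Call:
send_rows(moves=[[0,0.04,0.08,0,0,0],[0,0.08,0.16,0,0,0],[0,0.1,0.22,0,0,0],[0,0.1,0.22,0,0,0]])

```text
t: 5.67
eef_pos: [657.7, -199.5, 23.1]
tcp_rot: [0.976, -0.005, 0.001, -0.217]
force: [-1.1, 0.2, 6.1]
opening: -0.002
finger_force: 3.0
```

Call:
send_rows(moves=[[0,-0.08,0.07,0,0,0],[0,-0.17,0.11,0,0,0],[0,-0.26,0.15,0,0,0],[0,-0.35,0.19,0,0,0],[0,-0.35,0.19,0,0,0]])

```text
t: 6.08
eef_pos: [657.8, -187.8, 23.0]
tcp_rot: [0.976, -0.005, 0.002, -0.216]
force: [-1.9, 0.0, 8.6]
opening: -0.002
finger_force: 4.2
```

```bash
cat > jar.py <<'E'
from h import *
import sys
n=sys.argv[1]; c=save("scene",f"pics/s{n}.png")
s=sense(); print(s['t'],s['eef_pos'],s['force'])
hsv=cv2.cvtColor(c["img"],cv2.COLOR_RGB2HSV); m=cv2.inRange(hsv,(3,150,50),(20,255,255)); m[:180]=0; m[330:]=0;m[:,:195]=0; m[:,400:]=0
k,_,st,ce=cv2.connectedComponentsWithStats(m)
for i in range(1,k):
    if st[i][4]>30: print(st[i],ce[i],ray(c,st[i][0]+st[i][2]/2,st[i][1]+st[i][3]/2,54))
# extreme front corner of tab (lowest point) as tracker
    if st[i][4]>100:
        p=cv2.findNonZero(m)[:,0]; print("lowest",p[p[:,1].argmax()],"rightmost",p[p[:,0].argmax()],ray(c,*p[p[:,0].argmax()],54))
E
python3 jar.py 6
python3 - <<'E'
from h import *
c=dict(np.load("pics/scene0.npz")); m=cv2.inRange(cv2.cvtColor(c["img"],cv2.COLOR_RGB2HSV),(3,150,50),(20,255,255)); m[:180]=0; m[330:]=0;m[:,:195]=0
p=cv2.findNonZero(m)[:,0]; print(p[p[:,1].argmax()],p[p[:,0].argmax()],ray(c,*p[p[:,0].argmax()],62))
E
```

```text
6.1333 [ 657.76513482 -187.82816285   22.99834942] [-1.57674591 -0.67635418  8.09176546]
[218 297  28  18 221] [232.83710407 305.38461538] [ 670.56381621 -210.63108055   54.        ]
lowest [230 314] rightmost [256 180] [319.22468403 162.65409237  54.        ]
[225 313] [256 180] [329.38758681 154.25046822  62.        ]
```

The tab is bottomed and the carriage is moving with the tool. I'll slide on in 40 mm calls.

Call:
send_rows(moves=[[0,-0.24,0.114,0,0,0],[0,-0.48,0.228,0,0,0],[0,-0.72,0.342,0,0,0],[0,-0.96,0.456,0,0,0],[0,-1.2,0.57,0,0,0]])

```text
t: 6.55
eef_pos: [657.9, -148.5, 22.9]
tcp_rot: [0.976, -0.005, 0.001, -0.216]
force: [-3.4, -1.6, 10.3]
opening: 0.002
finger_force: 5.2
```

Call:
send_rows(moves=[[0,-0.24,0.114,0,0,0],[0,-0.48,0.228,0,0,0],[0,-0.72,0.342,0,0,0],[0,-0.96,0.456,0,0,0],[0,-1.2,0.57,0,0,0]])

```text
t: 6.97
eef_pos: [658.0, -108.3, 22.8]
tcp_rot: [0.976, -0.005, 0.001, -0.216]
force: [-3.6, -1.1, 11.4]
opening: 0.002
finger_force: 5.9
```

```bash
python3 jar.py 7
python3 - <<'E'
from h import *
a=save("top","pics/t7.png"); b=dict(np.load("pics/s7.npz"))
g=np.hstack([cv2.resize(a["img"][140:300,220:400],(400,356)),cv2.resize(b["img"][150:330,190:370],(400,356))])
cv2.imwrite("pics/m7.png",g[:,:,::-1])
E
```

```text
7.0167 [ 657.81901383 -105.9235166    22.9127676 ] [-2.41961052  0.09970316 10.74704037]
[248 279  25  17 189] [261.23809524 287.4021164 ] [ 669.99281512 -129.52468755   54.        ]
lowest [258 295] rightmost [272 285] [ 681.70158289 -105.8526171    54.        ]
```

View pics/m7.png

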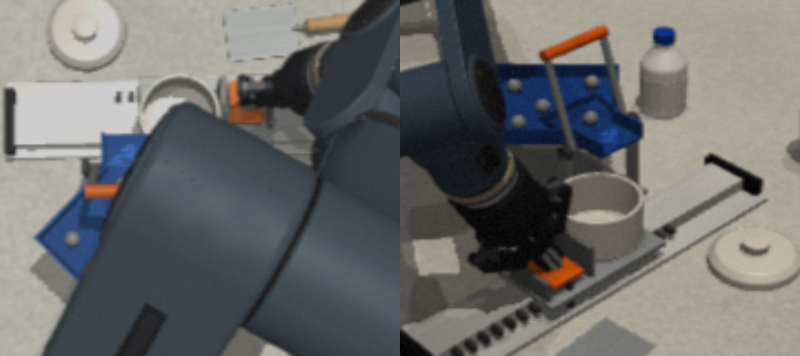

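The scene part shows the jar following the tool and all the balls still on the tray. The top part shows the elbow housing over the right half of the bar, with its edge at about px (274,225). I'll check its height numerically before going on.

Run:
```python
from h import *
a=dict(np.load("pics/t7.npz")); b=dict(np.load("pics/s7.npz")); b0=dict(np.load("pics/scene0.npz"))
hsv=cv2.cvtColor(b["img"],cv2.COLOR_RGB2HSV)
for u,v in((274,225),(275,240),(290,195),(300,188)):
    o=[]
    for z in range(240,640,40):
        P=ray(a,u,v,z); q=proj(b,P)
        if 0<=q[0]<560 and 0<=q[1]<420:
            i,j=int(q[1]),int(q[0]); o.append((z,P[:2].astype(int).tolist(),j,i,b["img"][i,j].tolist(),b0["img"][i,j].tolist()))
    print((u,v),*o,sep="\n ")
# arm silhouette right edge per row in the scene
d=(b["img"].sum(2)<150)
for r in range(0,200,20):
    x=np.where(d[r,150:330])[0]; print(r, x.max()+150 if len(x) else None, x.min()+150 if len(x) else None)
```

```text
(274, 225)
 (240, [541, 24], 270, 168, [182, 86, 39], [180, 80, 33])
 (280, [538, 23], 269, 153, [172, 166, 152], [160, 156, 141])
 (320, [536, 22], 267, 136, [169, 165, 153], [156, 151, 140])
 (360, [533, 21], 265, 120, [164, 160, 147], [152, 148, 133])
 (400, [530, 20], 263, 102, [170, 165, 151], [160, 154, 141])
 (440, [527, 19], 262, 84, [156, 148, 138], [140, 134, 124])
 (480, [524, 19], 260, 65, [69, 68, 65], [61, 59, 54])
 (520, [521, 18], 258, 46, [86, 86, 81], [79, 77, 72])
 (560, [519, 17], 256, 25, [87, 87, 82], [79, 79, 75])
 (600, [516, 16], 254, 4, [86, 87, 80], [78, 78, 74])
(275, 240)
 (240, [508, 22], 260, 163, [176, 172, 159], [158, 154, 141])
 (280, [507, 21], 259, 148, [171, 168, 154], [159, 154, 142])
 (320, [505, 20], 257, 132, [164, 159, 145], [154, 149, 135])
 (360, [504, 20], 256, 116, [169, 164, 151], [157, 153, 140])
 (400, [502, 19], 254, 99, [172, 167, 153], [155, 149, 137])
 (440, [501, 18], 253, 81, [73, 71, 68], [66, 66, 61])
 (480, [499, 17], 251, 63, [71, 72, 67], [62, 63, 59])
 (520, [498, 16], 250, 43, [88, 89, 81], [81, 81, 76])
 (560, [496, 16], 
[... 709 characters left out ...]
, -34], 276, 191, [109, 109, 106], [98, 99, 96])
 (280, [617, -33], 274, 174, [175, 169, 156], [160, 157, 143])
 (320, [611, -31], 272, 156, [170, 164, 151], [155, 151, 137])
 (360, [604, -29], 270, 138, [170, 163, 151], [156, 151, 138])
 (400, [598, -28], 268, 119, [168, 161, 149], [155, 150, 138])
 (440, [592, -26], 266, 99, [171, 165, 153], [153, 148, 135])
 (480, [586, -25], 264, 78, [71, 68, 67], [61, 60, 57])
 (520, [580, -23], 261, 57, [70, 69, 66], [60, 59, 56])
 (560, [574, -22], 259, 35, [87, 87, 80], [78, 78, 74])
 (600, [567, -20], 257, 12, [90, 90, 86], [82, 81, 78])
0 253 150
20 248 150
40 243 150
60 239 150
80 235 150
100 230 150
120 217 150
140 223 150
160 227 150
180 231 150
```

The housing is at about 600 mm and the wrist stays well to the -y side of the bar, so the way is clear. About 60 mm of travel remains.

Call:
send_rows(moves=[[0,-0.24,0.112,0,0,0],[0,-0.48,0.224,0,0,0],[0,-0.72,0.336,0,0,0],[0,-0.96,0.448,0,0,0],[0,-1.2,0.56,0,0,0]])

```text
t: 7.48
eef_pos: [658.1, -68.3, 22.8]
tcp_rot: [0.976, -0.005, 0.001, -0.217]
force: [-4.2, -1.3, 11.8]
opening: 0.002
finger_force: 6.1
```

Call:
send_rows(moves=[[0,-0.15,0.07,0,0,0],[0,-0.3,0.14,0,0,0],[0,-0.43,0.2,0,0,0],[0,-0.53,0.247,0,0,0],[0,-0.53,0.247,0,0,0]])

```text
t: 7.9
eef_pos: [658.0, -49.6, 22.8]
tcp_rot: [0.976, -0.004, 0.0, -0.217]
force: [-4.0, 0.4, 11.5]
opening: 0.004
finger_force: 5.8
```

```bash
cat > meas.py <<'E'
from h import *
import sys
n=sys.argv[1]; b=save("scene",f"pics/s{n}.png"); a=save("top",f"pics/t{n}.png"); s=sense(); print(s['t'],s['eef_pos'],s['force'])
m=cv2.inRange(cv2.cvtColor(b["img"],cv2.COLOR_RGB2HSV),(3,150,50),(20,255,255)); m[:230]=0; m[330:]=0; m[:,:200]=0;m[:,400:]=0
p=cv2.findNonZero(m)[:,0]
for q in(p[p[:,0].argmax()],p[p[:,1].argmax()]): print("scene tab corner",q,ray(b,*q,54)[:2])
m=cv2.inRange(cv2.cvtColor(a["img"],cv2.COLOR_RGB2HSV),(3,150,50),(20,255,255)); m[:150]=0; m[212:]=0; m[:,:240]=0;m[:,400:]=0
p=cv2.findNonZero(m)
if p is not None: x,y,w,h=cv2.boundingRect(p); print("top tab",x,y,w,h,ray(a,x-.5,y-.5,54)[:2],ray(a,x+w-.5,y+h-.5,54)[:2])
E
python3 meas.py 8
```

```text
8.0 [658.04601818 -49.6530096   22.84714047] [-3.27163387  0.0924598  12.11400383]
scene tab corner [291 273] [682.43411019 -47.86122134]
scene tab corner [278 282] [683.81946941 -89.63809362]
top tab 302 178 15 18 [680.37131143 -46.2320687 ] [631.55062519 -85.03895206]
```

The tab centre reads about y = -66 to -69, which puts the jar at about +13 to +16 against a target of 17. That is inside the tolerance. I'll let the tab up, lift, and bring the tool upright.

Call:
send_rows(moves=[[0,-0.14,-0.3,0,0,0],[0,-0.57,-1.2,0,0,0],[0,-1.14,-2.41,0,0,0],[0,-1.71,-3.62,0,0,0],[0,-2.28,-4.82,0,0,0]])

```text
t: 8.42
eef_pos: [658.6, -50.0, 181.6]
tcp_rot: [0.976, -0.005, 0.001, -0.216]
force: [0.4, 0.1, -0.0]
opening: -0.001
finger_force: 0.0
```

Call:
send_rows(moves=[[0,-0.2,-0.45,-1,0,0],[0,-0.4,-0.9,-2,0,0],[0,-0.6,-1.4,-3,0,0],[0,-0.8,-1.9,-4,0,0],[0,-1.1,-2.4,-5,0,0]])

```text
t: 8.83
eef_pos: [659.2, -51.3, 261.1]
tcp_rot: [1.0, -0.006, 0.001, 0.003]
force: [-1.1, -0.9, 0.0]
opening: 0.002
finger_force: 0.0
```

Call:
send_rows(moves=[[0,0,0,0,0,0],[0,0,0,0,0,0]])

```text
t: 9.0
eef_pos: [659.5, -49.0, 261.0]
tcp_rot: [1.0, -0.004, 0.001, 0.0]
force: [0.2, -0.6, -1.0]
opening: -0.001
finger_force: 0.0
```

Run:
```python
from h import *
s=sense(); print(s['t'],s['eef_pos'],s['tcp_rot'],s['force'])
b=save("scene","pics/s9.png"); a=save("top","pics/t9.png")
# jar rim ellipse in the scene: bright/grey low-sat; use diff from start
d=cv2.absdiff(b["img"],dict(np.load("pics/scene0.npz"))["img"])
for n,c in(("scene",b),("top",a)):
    for nm,lo,hi,mn in(("or",(3,150,50),(20,255,255),30),):
        m=cv2.inRange(cv2.cvtColor(c["img"],cv2.COLOR_RGB2HSV),lo,hi); k,_,st,ce=cv2.connectedComponentsWithStats(m)
        for i in range(1,k):
            if st[i][4]>mn and st[i][1]>130: print(n,st[i],ce[i],ray(c,*ce[i],60),ray(c,*ce[i],235))
```

```text
9.0 [659.54421128 -48.95690807 261.04251503] [ 9.99992443e-01 -3.67139418e-03  1.27732380e-03  5.37211153e-05] [ 0.18659573 -0.58586796 -1.02708643]
scene [253 166  22  15 117] [263.83760684 173.4017094 ] [314.88936555 197.53876556  60.        ] [539.87012683   4.52214582 235.        ]
scene [265 263  27  20 289] [278.37716263 271.99307958] [664.96496656 -70.72306282  60.        ] [ 811.8571676  -203.90066527  235.        ]
scene [154 265  11  11  71] [159.15492958 269.6056338 ] [ 468.37404177 -261.8973385    60.        ] [ 659.11820573 -352.43122657  235.        ]
top [302 177  15  19 267] [309.37078652 185.87640449] [656.60683643 -66.33728189  60.        ] [628.78196493 -55.85571727 235.        ]
```

Call:
send_rows(moves=[[-1.07,-0.44,0,0,0,0],[-2.14,-0.88,0,0,0,0],[-3.21,-1.32,0,0,0,0],[-4.28,-1.76,0,0,0,0],[-5.35,-2.2,0,0,0,0]])

```text
t: 9.52
eef_pos: [496.7, 16.7, 258.1]
tcp_rot: [1.0, -0.007, -0.002, -0.001]
force: [0.5, 0.3, 0.4]
opening: 0.002
finger_force: 0.0
```

Call:
send_rows(moves=[[0,0,0,0,0,0],[0,0,0.6,0,0,0],[0,0,1.2,0,0,0],[0,0,1.2,0,0,0],[0,0,1.2,0,0,0]])

```text
t: 9.93
eef_pos: [498.0, 16.6, 222.5]
tcp_rot: [1.0, -0.006, -0.002, -0.001]
force: [-0.5, -0.4, 0.3]
opening: 0.004
finger_force: 0.0
```

Run:
```python
from h import *
s=sense(); print(s['t'],s['eef_pos'],s['tcp_rot'],s['force'])
b=save("scene","pics/s10.png")
for z in(s['eef_pos'][2],s['eef_pos'][2]+36): print(proj(b,np.array([s['eef_pos'][0],s['eef_pos'][1],z])))
g=b["img"][110:240,190:340]; cv2.imwrite("pics/z10.png",cv2.resize(g,(690,598),interpolation=cv2.INTER_CUBIC)[:,:,::-1])
```

```text
9.9333 [498.00764342  16.58954886 222.51660159] [ 9.99978357e-01 -6.11626751e-03 -2.35696366e-03 -5.66228936e-04] [-0.48565087 -0.41250362  0.33419165]
[256.07333196 169.7231842 ]
[255.43129045 156.36764157]
```

View pics/z10.png

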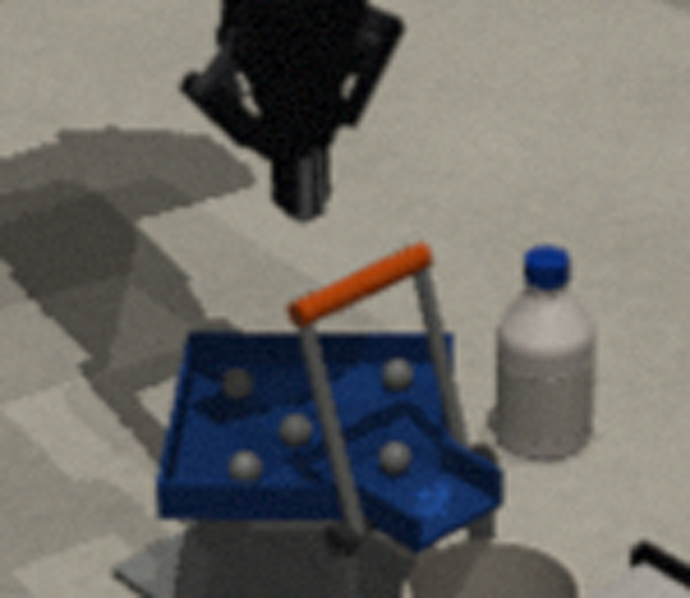

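The tip is at crop (305,215), which matches an offset of about 36 mm. It stands behind the bar at (360,285), and all five balls are on the tray. I'll go down behind the bar and then push slowly.

Call:
send_rows(moves=[[0,0,0.7,0,0,0],[0,0,1.4,0,0,0],[0.2,0,1.4,0,0,0],[0.4,0,1.4,0,0,0],[0.57,0,1.4,0,0,0]])

```text
t: 10.4
eef_pos: [518.5, 16.7, 183.5]
tcp_rot: [1.0, -0.005, 0.001, 0.0]
force: [0.3, 0.1, 1.2]
opening: -0.001
finger_force: 0.0
```

Call:
send_rows(moves=[[0.1,0,0,0,0,0],[0.2,0,0,0,0,0],[0.3,0,0,0,0,0],[0.4,0,0,0,0,0],[0.5,0,0,0,0,0]])

```text
t: 10.82
eef_pos: [530.4, 17.4, 182.5]
tcp_rot: [1.0, -0.005, -0.001, -0.0]
force: [-3.1, 0.6, 2.0]
opening: -0.003
finger_force: 1.8
```

Contact at 3 N. I'll tilt slowly.

Call:
send_rows(moves=[[0.07,0,0,0,0,0],[0.14,0,0,0,0,0],[0.21,0,0,0,0,0],[0.28,0,0,0,0,0],[0.35,0,0,0,0,0]])

```text
t: 11.23
eef_pos: [542.0, 17.0, 182.2]
tcp_rot: [1.0, -0.005, 0.0, -0.0]
force: [-3.3, 0.2, 1.8]
opening: -0.001
finger_force: 1.4
```

Call:
send_rows(moves=[[0.05,0,0,0,0,0],[0.1,0,0,0,0,0],[0.15,0,0,0,0,0],[0.2,0,0,0,0,0],[0.25,0,0,0,0,0]])

```text
t: 11.65
eef_pos: [549.5, 16.9, 182.2]
tcp_rot: [1.0, -0.005, 0.0, 0.0]
force: [-2.1, 0.3, 1.0]
opening: -0.002
finger_force: 1.1
```

```bash
cat > st.py <<'E'
from h import *
import sys
b=save("scene",f"pics/s{sys.argv[1]}.png"); s=sense(); print(s['t'],s['eef_pos'],s['force'])
m=cv2.inRange(cv2.cvtColor(b["img"],cv2.COLOR_RGB2HSV),(3,150,50),(20,255,255)); m[:130]=0
k,_,st,ce=cv2.connectedComponentsWithStats(m)
for i in range(1,k):
    if st[i][4]>60: print(st[i],ce[i].round(1),ray(b,*ce[i],238)[:2].round(),ray(b,*ce[i],60)[:2].round())
# ball blobs: round grey spots inside blue tray
hsv=cv2.cvtColor(b["img"],cv2.COLOR_RGB2HSV)
blue=cv2.inRange(hsv,(95,120,20),(125,255,255)); bx=blue.copy(); bx[:120]=0; bx[260:]=0; bx[:,:200]=0; bx[:,300:]=0
hull=np.zeros_like(bx)
for c in cv2.findContours(bx,0,2)[0]:
    if cv2.contourArea(c)>60: cv2.drawContours(hull,[cv2.convexHull(c)],0,255,-1)
g=cv2.bitwise_and(hull,cv2.inRange(hsv,(0,0,60),(179,70,255)))
k,_,st,ce=cv2.connectedComponentsWithStats(g)
print([(st[i].tolist(),) for i in range(1,k) if 12<st[i][4]<80 ])
E
python3 st.py 11
```

```text
11.7 [549.92095046  16.87786956 182.25109922] [-0.74288988  0.66515868  0.67411503]
[260 165  31  19 195] [274.9 173.9] [563.  18.] [340. 219.]
[265 263  27  20 290] [278.4 272. ] [ 814. -206.] [665. -71.]
[154 265  11   9  63] [158.9 269.1] [ 661. -354.] [ 466. -261.]
[([289, 189, 8, 19, 65],), ([282, 198, 5, 5, 22],), ([273, 210, 7, 6, 31],)]
```

Call:
send_rows(moves=[[0.05,0,0,0,0,0],[0.1,0,0,0,0,0],[0.15,0,0,0,0,0],[0.2,0,0,0,0,0],[0.25,0,0,0,0,0]])

```text
t: 12.12
eef_pos: [557.0, 16.8, 182.2]
tcp_rot: [1.0, -0.005, 0.0, 0.0]
force: [-1.9, -0.5, 1.5]
opening: 0.004
finger_force: 0.9
```

Call:
send_rows(moves=[[0.05,0,0,0,0,0],[0.1,0,0,0,0,0],[0.15,0,0,0,0,0],[0.2,0,0,0,0,0],[0.25,0,0,0,0,0]])

```text
t: 12.53
eef_pos: [564.4, 16.8, 182.2]
tcp_rot: [1.0, -0.005, 0.0, -0.0]
force: [-1.3, 1.0, 1.2]
opening: 0.002
finger_force: 0.9
```

Call:
send_rows(moves=[[0.06,0,0,0,0,0],[0.12,0,0,0,0,0],[0.18,0,0,0,0,0],[0.24,0,0,0,0,0],[0.3,0,0,0,0,0]])

```text
t: 12.95
eef_pos: [573.2, 16.8, 182.1]
tcp_rot: [1.0, -0.005, -0.0, -0.0]
force: [-1.4, 0.3, -0.3]
opening: -0.001
finger_force: 0.8
```

```bash
python3 st.py 12
```

```text
13.0 [573.67385728  16.74921836 182.03456991] [-1.23290943  0.83824577 -0.72328613]
[267 169  31  19 197] [282.3 177.7] [587.  18.] [371. 219.]
[265 263  27  20 289] [278.3 272. ] [ 814. -206.] [665. -71.]
[154 265  11  10  70] [158.9 269.4] [ 662. -354.] [ 467. -262.]
[([293, 191, 7, 26, 55],)]
```

The tray looks empty at about 0.39 rad. I'll tip further to be sure, hold, and check.

Call:
send_rows(moves=[[0.14,0,0,0,0,0],[0.28,0,0,0,0,0],[0.42,0,0,0,0,0],[0.56,0,0,0,0,0],[0.68,0,0,0,0,0]])

```text
t: 13.42
eef_pos: [594.1, 16.4, 182.0]
tcp_rot: [1.0, -0.005, -0.0, 0.0]
force: [-2.3, -0.2, -1.8]
opening: 0.002
finger_force: 0.9
```

Call:
send_rows(moves=[[0,0,0,0,0,0],[0,0,0,0,0,0],[0,0,0,0,0,0],[0,0,0,0,0,0],[0,0,0,0,0,0]])

```text
t: 13.83
eef_pos: [593.6, 16.3, 182.4]
tcp_rot: [1.0, -0.005, 0.0, 0.0]
force: [-1.5, -0.0, 0.1]
opening: 0.002
finger_force: 0.7
```

```bash
python3 st.py 13
python3 - <<'E'
from h import *
b=dict(np.load("pics/s13.npz")); b9=dict(np.load("pics/s9.npz"))
# jar interior, with no balls before vs now
c=proj(b,np.array([638.,15.,60])); print(c); u,v=c.astype(int)
d=np.abs(b["img"].astype(int)-b9["img"]).sum(2)[v-18:v+12,u-24:u+24]
for r in d[::1]: print(''.join(' .:*#@'[min(5,x//25)] for x in r))
E
```

```text
13.8833 [593.58890246  16.33725778 182.42966886] [-1.40329953 -2.18145867  0.30044422]
[274 174  31  19 200] [288.7 182.8] [613.  13.] [405. 213.]
[265 263  27  20 290] [278.4 272. ] [ 814. -206.] [665. -71.]
[154 265  11  12  73] [159.1 269.7] [ 663. -354.] [ 469. -262.]
[([292, 189, 3, 12, 20],)]
[296.89070261 249.94705007]
    :::**#####*.      .                ..       
    .::**@##*:       ..                 ..      
     .:*@#*:.        .    .              ..     
     .:##:.         ..                          
      *#:           .                      .    
                    .                           
     :*                                         
     *#.                                        
     *@:                                        
     *@*                                        
     :##       ...                              
      .        ..                               
       ..     ..                          .     
        .   .::                           .     
         . ..:.                         ...     
         .   ..       ..**.     .       ..      
           .  .    . :*@@@#*  .....   .         
            .    .   :@@@@@@:  ....  ..      ...
                ..   :@@@#@@#                 ..
                    .  . ..   .  .           ..:
      .                                      ...
      ...                                    ...
        ...                                  ...
         ....                                ...
: .:.                                         . 
*:#**                                           
:.:..                                           
   .       .                                    
. .              .                              
. ..
```

Ball pixels have appeared on the jar floor. I'll let the tray down slowly, keeping the finger on the bar.

Call:
send_rows(moves=[[-0.12,0,0,0,0,0],[-0.24,0,0,0,0,0],[-0.36,0,0,0,0,0],[-0.48,0,0,0,0,0],[-0.6,0,0,0,0,0]])

```text
t: 14.3
eef_pos: [575.0, 16.8, 182.4]
tcp_rot: [1.0, -0.005, -0.0, -0.0]
force: [-1.8, 0.2, 1.0]
opening: -0.0
finger_force: 0.7
```

Call:
send_rows(moves=[[-0.12,0,0,0,0,0],[-0.24,0,0,0,0,0],[-0.36,0,0,0,0,0],[-0.48,0,0,0,0,0],[-0.6,0,0,0,0,0]])

```text
t: 14.72
eef_pos: [557.0, 16.8, 182.1]
tcp_rot: [1.0, -0.005, -0.0, 0.0]
force: [-2.2, -0.3, -0.2]
opening: -0.001
finger_force: 0.8
```

Call:
send_rows(moves=[[-0.12,0,0,0,0,0],[-0.24,0,0,0,0,0],[-0.36,0,0,0,0,0],[-0.48,0,0,0,0,0],[-0.6,0,0,0,0,0]])

```text
t: 15.13
eef_pos: [539.1, 17.1, 182.1]
tcp_rot: [1.0, -0.005, -0.0, -0.0]
force: [-1.6, 0.1, -0.5]
opening: 0.002
finger_force: 0.8
```

Call:
send_rows(moves=[[-0.08,0,0,0,0,0],[-0.16,0,0,0,0,0],[-0.24,0,0,0,0,0],[-0.32,0,0,0,0,0],[-0.4,0,0,0,0,0]])

```text
t: 15.55
eef_pos: [527.5, 17.1, 182.3]
tcp_rot: [1.0, -0.005, 0.0, 0.0]
force: [-1.5, -0.4, -0.8]
opening: 0.0
finger_force: 0.8
```

Call:
send_rows(moves=[[-0.08,0,0,0,0,0],[-0.16,0,0,0,0,0],[-0.24,0,0,0,0,0],[-0.32,0,0,0,0,0],[-0.4,0,0,0,0,0]])

```text
t: 15.97
eef_pos: [516.3, 17.2, 182.6]
tcp_rot: [1.0, -0.005, 0.001, 0.0]
force: [-0.6, -0.5, 1.1]
opening: 0.002
finger_force: 0.0
```

```bash
python3 st.py 14
```

```text
16.0167 [515.40266262  17.27744607 182.49319435] [-0.8606221  -0.30702333 -0.74973592]
[253 163  30  18 176] [267.4 171.5] [543.  13.] [314. 212.]
[265 263  27  20 287] [278.3 272. ] [ 814. -206.] [665. -71.]
[154 265  11   9  67] [159.  269.1] [ 661. -354.] [ 467. -261.]
[([285, 188, 10, 20, 69],)]
```

The tray is level and contact is gone. I'll back away, lift, and check the jar from above.

Call:
send_rows(moves=[[-0.3,0,0,0,0,0],[-0.6,0,0,0,0,0],[-0.6,0,-1,0,0,0],[-0.6,0,-2,0,0,0],[-0.6,0,-3,0,0,0]])

```text
t: 16.43
eef_pos: [495.8, 17.7, 272.7]
tcp_rot: [1.0, -0.005, -0.001, -0.0]
force: [0.4, 0.7, 0.1]
opening: -0.001
finger_force: 0.0
```

Call:
send_rows(moves=[[-0.5,1,0,0,0,0],[-1,2,0,0,0,0],[-1.5,3,0,0,0,0],[-1.5,4,0,0,0,0],[-1.5,5,0,0,0,0]])

```text
t: 16.85
eef_pos: [449.1, -132.5, 272.4]
tcp_rot: [1.0, -0.005, -0.0, -0.0]
force: [1.0, -0.2, -0.6]
opening: 0.003
finger_force: 0.0
```

```bash
python3 st.py 15
python3 - <<'E'
from h import *
a=save("top","pics/t15.png"); b=dict(np.load("pics/s15.npz")); s0=dict(np.load("pics/scene0.npz"))
c=proj(a,np.array([639.,16.,95])); print(c); u,v=c.round().astype(int)
g=a["img"][v-20:v+20,u-22:u+22].mean(2).astype(int)
for r in g: print(''.join('@%#*+=-:. '[min(9,x//22)] for x in r))
c=cv2.HoughCircles(cv2.cvtColor(a["img"],cv2.COLOR_RGB2GRAY)[v-30:v+30,u-30:u+30],cv2.HOUGH_GRADIENT,1,20,param1=80,param2=12,minRadius=15,maxRadius=21)
if c is not None:
  for q in c[0]: print(q,ray(a,q[0]+u-30,q[1]+v-30,95))
E
```

```text
16.9 [ 450.72808321 -138.56149722  272.57663249] [ 1.6729585  -4.80162374  0.31201012]
[253 163  30  18 171] [267.6 171.5] [544.  13.] [315. 213.]
[265 263  27  20 288] [278.4 272. ] [ 814. -206.] [665. -71.]
[154 266  11   9  63] [158.9 269.2] [ 661. -354.] [ 467. -262.]
[([285, 188, 10, 20, 68],)]
[278.07482254 190.97107754]
+******+=---:----::-------------------------
-=+++=--------------------------------------
:--------------------::---------------------
-:::---========--:::::::::::-=------------==
---------------::-=++++++++-:-::---------=+=
-----=-------::-=+**********++-:::---:::-++=
:::::------::-=****************=:::---::-++=
.....-----::-+***********###****+-:-----=*+=
.....-----:=+******++++**********+-:----=*+=
.....-=-::=******#**+++***********+-:::=**+=
.....-=-:-+*********+=+*******++***+-::=**+=
.....-=:-+***+**+==++==+*++**+===+**+:-=**++
.....--:=***++**+++++=+***+**+====+**=:=**++
.....---+**++++**+++==++****+======+*+--+*+=
.....::=**++=--+***-====+++=========**=-+*+=
:....:-+**+-::-===+-=+===+-::-======+*+:=*+=
....::-**++-:::::::-++==++-..:-======+*-=*+=
....::
[... 444 characters left out ...]
..:-==:::::.....-++=++==+===+:......-=--+**=
..-==+=::-=:....=++++*=+++==+=:.:==:---=**=-
..-==++-:=*+====+************++++*=:-:-+**=-
..-==++=:=************************=-:-=***=-
.:-==+++-=**********************#*=::=+===--
..-==++++***********************#*+-=+=-----
--=++*++************************#*++*+=-----
+++++*+++***********************#****=------
=====++++***********+***********#***==------
::-===+++**************++++*****#***=-------
..-===+++**************++++*****#***=-------
..-===+++*********+***++++++****##*=--------
--=+++++++******+++++*+++++++***#*+=------==
[30.5 29.5 16. ] [640.20198725  14.89750893  95.        ]
[ 3.5 28.5 20.4] [643.76117094  84.02095852  95.        ]
```

Run:
```python
from h import *
a0=dict(np.load("pics/top0.npz")); a=dict(np.load("pics/t15.npz"))
for n,c in(("before",a0),("now",a)):
    hsv=cv2.cvtColor(c["img"],cv2.COLOR_RGB2HSV); m=cv2.inRange(hsv,(95,120,30),(125,255,255)); m[:195]=0;m[295:]=0;m[:,:230]=0;m[:,325:]=0
    h=np.zeros_like(m); cv2.drawContours(h,[cv2.convexHull(cv2.findNonZero(m))],0,255,-1); h=cv2.erode(h,np.ones((7,7)))
    g=cv2.bitwise_and(h,cv2.inRange(hsv,(0,0,70),(179,90,255))); k,_,st,_=cv2.connectedComponentsWithStats(g)
    print(n,[s.tolist() for s in st[1:] if s[4]>5])
g=cv2.resize(a["img"][165:215,255:305].mean(2).astype(np.uint8),None,fx=8,fy=8,interpolation=cv2.INTER_CUBIC)
c=cv2.HoughCircles(g,cv2.HOUGH_GRADIENT,1,38,param1=60,param2=14,minRadius=20,maxRadius=32)
for q in c[0]: print((q/8).round(1), np.linalg.norm(ray(a,255+q[0]/8,165+q[1]/8,48)[:2]-[639.5,15.5]).round())
print(sense()['t'])
```

```text
before [[290, 209, 14, 19, 37], [252, 210, 14, 20, 36], [264, 220, 25, 3, 36], [298, 239, 6, 6, 34], [280, 243, 7, 6, 35], [249, 244, 7, 6, 37], [278, 266, 7, 7, 39]]
now [[252, 210, 37, 20, 74], [291, 210, 13, 18, 41], [292, 228, 6, 1, 6]]
[20.7 32.9  3.5] 14.0
[27.1 33.8  2.9] 17.0
[23.4 22.9  3.1] 15.0
16.95
```

Run:
```python
from h import *
a=dict(np.load("pics/t15.npz"))
print(a["img"][174:192,262:295].mean(2).astype(int))
b=dict(np.load("pics/s15.npz")); hsv=cv2.cvtColor(b["img"],cv2.COLOR_RGB2HSV)
print((hsv[184:218,262:300,1]//26).astype(int).tolist().__str__().replace('], [','\n').replace(', ',''))
```

```text
[[136 124 122 124 126 130 128 128 130 134 151 162 167 169 172 171 164 165
  171 171 169 166 151 131 133 137 136 137 137 138 140 142 143]
 [141 147 147 144 141 142 141 134 143 160 168 149 121 104  99 101  97  97
  100  99 109 135 158 152 155 155 149 147 149 148 150 150 151]
 [134 147 149 147 146 147 152 160 159 140 111  92  79  73  69  72  70  69
   72  70  75  84  95 105 137 165 163 157 153 152 153 154 154]
 [139 149 150 148 151 157 164 144 110  86  75  71  69  70  69  71  70  71
   70  69  69  68  69  72  87 118 156 168 160 152 153 153 154]
 [134 144 143 136 155 169 139  95  76  70  69  68  70  72  74  72  74  77
   67  64  64  65  68  68  70  79 102 139 163 151 143 150 151]
 [132 143 145 153 159 128  90  72  70  72  67  69  75  90  98  97  94  87
   73  71  72  68  67  69  73  68  71  88 135 163 149 146 151]
 [129 142 155 161 128  86  70  68  66  76  72  65  68  77  95 103 101  86
   75  81  79  76  70  82  85  76  69  71  89 138 164 161 154]
 [130 147 162 136  89  69  70  74  68  69  75  82  78  76 103 119 107  86
   86  86  86  78  71  84 105 100  80  70  68  89 139 162 155]
 [13
[... 1996 characters left out ...]
77877977777777787777750001111011111
03777778778787777788777761000111111011
02677768777877778777877862000111111100
00578877777777777778776874000111111101
00478897777787788777887776100110111111
00167877778777777777776777410011111111
00167777777777777778777787642011111110
00157777877778777877777777875300000111
00057777777777777778877778976655200101
00027777777787778777788876877777641111
10016777777877877788787886787998775101
20015777787877877787778778786988787510
30005777777777777778787788686786877730
40002787778787777777778787788688768840
50001777777777777777877787777776877640
51000587777777877777777777777777769840
72000477777777787777777778777777788740
73000169877777777777777777777777788740]]
```

Two balls lie in the front of the jar and three at the back, the tray is empty and level, and the arm is clear. I'm handing the job in.

Call:
send_rows(moves=[[0,0,0,0,0,0],[0,0,0,0,0,0],[0,0,0,0,0,0]])

```text
t: 17.2
eef_pos: [450.5, -130.8, 272.0]
tcp_rot: [1.0, -0.005, -0.0, -0.0]
force: [0.4, 0.2, 0.1]
opening: -0.005
finger_force: 0.0
```

```bash
python3 -c "
from cell import *
print(sign_off())"
```

```text
the job is handed in; nothing more can be done
None
```

Job handed in at 17.2 s with no verdict returned: the last pictures show the jar about 3 mm from the point under the spout, what I read as all five balls in it (two lie in shadow), and the empty tray let down slowly onto its rest; I did not re-measure the bystanders.

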